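# Fetch the large measuring cup from behind two strainers on the hook rail

## Task

Bring me the larger of the two teal measuring cups: one by one, move the two orange-handled strainers that hang in front of it over to the empty hook, and leave them hanging there. Then take the large cup off its hook and lower it handle up into the dark grey caddy, setting it down upright on the caddy's floor while you still hold it rather than dropping it, and let go. Leave the small cup, the third strainer and everything standing around where they are, and let nothing fall.

Things in the scene. Friction and masses are not known exactly. Their poses are not given: they have to be found in the camera images.
- rail: Fixed cream half wall, 440 mm long, 286 mm high, with a steel rail, three hooks at x = -100, 0, 100 mm (which is which varies) and at its foot a shelf (99 mm deep, top 30 mm above the counter; things on it reach 80 mm). Origin on the counter, in the wall's face under the rail's middle; x along the wall, y out of the wall as the hooks point, z up. Place and yaw vary.
- hook_large: Hook with the large cup (rear, about 46 mm from the wall), strainer_b (about 90 mm) and strainer_a (front, about 120 mm). Level rod 8 mm thick, 270 mm above the counter; origin on its axis at the wall, axes as the rail's. Straight to y = 138 mm, then upturned: the end lies at y = 134 to 146 mm, its top 14 mm above the rod's axis. A loop must rise 10 to 26 mm to pass it.
- hook_small: Same kind of hook; carries the small cup at the rear and strainer_c in front of it.
- hook_spare: Same kind of hook, empty, with room for two strainers one behind the other.
- cup_large_loop (a point): Centre of the large cup's hanging loop, 16 mm below the rod's axis as it hangs. Loop: upright, 40 mm wide (x) with flat sides, about 46 mm tall, 8 mm thick (y); opening 26 mm wide, 34 mm tall, with a roof-shaped top that centres on the rod. Grip it here from above across the 40 mm, fingers either side of the rod. z up, y away from the wall. The cup's flat lower end is 124 mm below.
- cup_large_pocket (a point): Centre of the large teal plastic cup's pocket: a square-cornered open box 84 mm wide (x), 44 mm deep (y), 74 mm tall (z), mouth to +y, on a 16 mm wide stem below the loop. This point is 5.5 mm in +y and 87 mm below the loop's centre, 37 mm above the flat lower end. The cup weighs about 90 g and is 148 mm long.
- cup_small_loop (a point): Centre of the loop of the small measuring cup, teal like the large one with the same loop; its pocket is 60 mm wide, 36 mm deep, 54 mm tall. To be left alone.
- strainer_a_loop (a point): Centre of the loop of the front one of the two strainers that hang before the large cup: same loop and axes as the cup's, 16 mm below the rod's axis as it hangs, gripped the same way. Orange plastic handle; round steel bowl 72 mm across, from 3 mm behind to 14 mm before the handle's middle plane, its lowest point 122 mm below this one; about 100 g.
- strainer_b_loop (a point): Centre of the loop of an identical strainer, between strainer_a and the large cup, about 30 mm behind strainer_a.
- strainer_c_loop (a point): Centre of the loop of a third, identical strainer, in front of the small cup. To be left alone.
- caddy: Dark grey open-topped caddy fixed on the counter, 122 mm (x) by 82 mm (y) outside, 65 mm tall, walls and floor 5 mm thick, so 112 by 72 mm inside: the large cup fits only with its width along the caddy's x, either way round. Origin at the centre of its underside, z up. Place and yaw vary.
- jar: Capped glass jar, 72 mm across, 115 mm tall, standing beside the caddy. Origin at the centre of its underside. To be left alone.
- spoon: Red silicone spoon, 200 mm long, lying on the counter on the caddy's other side from the jar, at most 30 mm high. Lies along its x axis. To be left alone.
- ramekin: White ceramic ramekin, 80 mm across, 45 mm tall, on the shelf under the hooks. Origin at the centre of its underside. To be left alone.
- pacifier_case: White domed pacifier case, 68 mm across, 50 mm tall, on the shelf under the hooks. Origin at the centre of its underside. To be left alone.
Things that resemble listed ones, but are neither listed nor needed, are in the scene too. Leave any pink or red look-alike of the caddy alone.

How it is judged:
On the way, in this order (a step that is already met when the one before it is completed fails the run):
1. strainer_a and strainer_b both hang on the spare hook, let go (x of strainer_a_loop in the frame of hook_spare between -0.012 and 0.012 m and y of strainer_a_loop in the frame of hook_spare between 0.012 and 0.138 m and z of strainer_a_loop in the frame of hook_spare between -0.024 and -0.008 m and contact force between each of strainer_a, strainer_b and hook_spare above 0.2 N and contact force between the fingers and strainer_a below 0.05 N and x of strainer_b_loop in the frame of hook_spare between -0.012 and 0.012 m and y of strainer_b_loop in the frame of hook_spare between 0.012 and 0.138 m and z of strainer_b_loop in the frame of hook_spare between -0.024 and -0.008 m and contact force between the fingers and strainer_b below 0.05 N), for 0.2 s.
2. the large cup, still held, has been lowered into the caddy to within about 20 mm of its floor (x of cup_large_pocket in the frame of caddy between -0.03 and 0.03 m and y of cup_large_pocket in the frame of caddy between -0.03 and 0.03 m and z of cup_large_pocket in the frame of caddy below 0.063 m and contact force between the fingers and cup_large above 0.5 N), for 0.05 s.
At the end, for the whole second after the job is handed in: The large cup stands handle up on the caddy's floor (tilt under 0.25 rad, pocket centre within 30 mm of the middle in x and y and under 52 mm up), released and at rest; strainer_a and strainer_b hang freely on the spare hook; the small cup and strainer_c are within 25 mm of where they hung (all of step 1 and x of cup_large_pocket in the frame of caddy between -0.03 and 0.03 m and y of cup_large_pocket in the frame of caddy between -0.03 and 0.03 m and z of cup_large_pocket in the frame of caddy below 0.052 m and angle between cup_large_pocket's own z axis and vertical below 0.25 rad and contact force between the fingers and cup_large below 0.05 N and linear speed of cup_large below 0.02 m/s and linear speed of each of strainer_a, strainer_b below 0.05 m/s and distance of each of cup_small_loop, strainer_c_loop from where it was at the start of the episode below 0.025 m); the robot touches nothing.
It fails at once if the small cup or strainer_c is displaced by more than 40 mm (distance of any of cup_small_loop, strainer_c_loop from where it was at the start of the episode above 0.04 m).
It fails at once if a bystander on the counter or shelf is displaced by more than 25 mm (distance of any of jar, spoon, ramekin, pacifier_case from where it was at the start of the episode above 0.025 m).
It fails at once if strainer_a or strainer_b falls or is put down anywhere low (height (world z) of any of strainer_a_loop, strainer_b_loop below 0.16 m).
It fails at once if the large cup falls over (angle between cup_large_pocket's own z axis and vertical above 0.9 rad).
It also fails if it takes over 67 s, if anything falls off the work surface, if the arm or the gripper's body presses on something with over 40 N, if the wrist force passes 120 N, or if a joint passes its speed limit or range.

## Robot

A 7-joint arm with a two-finger parallel gripper is mounted at the origin on the work surface. World frame = base frame: x ahead of the robot, y to its left, z up, the work surface at z = 0. Lengths are in m, angles in rad, forces in N, time in s.
With the tool pointing down it reaches from about 0.35 to 0.9 m from the base axis. Payload 8.1 kg.
Tool frame: the origin (TCP) lies between the finger pads; the fingertips stand 22 mm ahead of it and the grasp point (between the pads) lies 3 mm ahead of it; z points along the fingers, x is the direction in which the jaws open and shut, and the axes are right-handed (so a half turn about z gives the same grasp; the last joint's range is limited). The gripper opens to 92 mm and grips with 3 to 60 N. Pads are 19 mm wide; open, the fingers measure 130 mm over their backs; the gripper's body (75 mm by 190 mm) begins 47 mm behind the grasp point.
Start: joints at [-1.221, 0.434, 0.025, 1.573, -0.012, 1.134, -0.075], TCP at [0.273, 0.562, 0.249] pointing down, gripper open.
Joint ranges: [-2.62, 2.62], [-0.44, 2.09], [-1.27, 1.32], [0.08, 2.57], [-1.32, 4.46], [0.12, 2], [-2.74, 2.74]. Speed limits (rad/s): [2.22, 2.22, 3.01, 3.01, 3.14, 3.14, 3.14].

## Interface

Orientations are given as a rotation vector (axis times angle).
In Python, from cell import arm, vision, order gives the robot as it stands.
- The arm moves only by the tool apply_moves, never from a script. Its argument "commands" is a list of rows, each a list of 6 numbers: the shift along the tool's x, y, z in cm, then the turn, a rotation vector about the tool's x, y, z in rad. A call has 1 to 5 rows; each row shifts and turns the commanded pose from where the row before left it, along the tool's axes as they then stand; what a row does not reach is not made up. A row lasts 1/10 s, in which the tool goes at most 50 mm and 8.59 degrees, less where a joint would pass 70% of its speed; a pose out of reach is approached as far as the arm can. A call with a gripper value outside its range is refused whole. "claw" is the closure, from -1 (fully open) to 1 (shut), so that 0 is half open, set as the call begins (left out, the last holds). The fingers move at their own pace and stop on an object; "newtons" is the grip in N (left out, the last holds). Time passes only in rows, so rows that do not move let the fingers close. It gives the time, the measured TCP pose, the force and the opening at its end, in the units of the state.
- arm.observe(): the state, without advancing time (a new reading comes with each control period).
- vision.get_image(name): name is "side" or "top" or "wrist"; returns (picture, depth): 400x640x3 uint8, red, green, blue; 400x640 float32, m along the optical axis (not along the pixel's ray), 0 where there is no reading.
- vision.get_calibration(name): a dict with "K" (3x3 intrinsics, pixels), "D" ([k1, k2, p1, p2, k3] as OpenCV has them; the pictures are not rectified), "R" (3x3) and "t" (3): a world point X has camera coordinates R X + t. Camera axes: x right, y down, z forward; pixel columns grow to the right and rows downward; lengths in m; the calibration is good to about 2 mm. A picture is of the moment at which its call begins: read the wrist's pose just before it. get_calibration takes no time and is no camera call; for the wrist camera it gives the pose at the moment of the call.
- order.sign_off(): hands the job in, once; it reports no verdict.
The state is a dict: "clock": time; "joints": joint angles; "dq": joint speeds; "joint_efforts": joint torques, N m; "position": TCP position; "ee_rot": TCP orientation; "force": force on the tool from outside, world axes, zero at the start; "ft_torque": the same for the moment, N m; "width": opening from 0.0 (shut) to 1.0 (fully open).
Only numpy, scipy, OpenCV 4.12 (cv2) and the standard library are available. Lean on these libraries where they do the work, as an engineer would, in place of code of your own. Each camera call takes 0.05 s, during which the arm holds its last target.

## Working session

There is one attempt and no reset: what is moved stays moved. The work goes in short steps, Python scripts to look and compute and a tool call to move; the robot and the scene stay as the last step left them, time stands still between calls to the robot, and variables do not carry over. Pictures are saved under pics/ and viewed, and the job is handed in when it is done.

Besides the shell and the picture viewer there is one more tool, called after "Call:" as name(argument=value, ...), one argument or row to a line, values as JSON. apply_moves: Moves the arm, as the interface text tells. Its arguments: {"type":"object","properties":{"commands":{"type":"array","items":{"type":"array","items":{"type":"number"}}},"claw":{"type":"number"},"newtons":{"type":"number"}},"required":["commands"]}

```bash
ls; mkdir -p pics
cat > h.py <<'E'
import numpy as np, cv2
from cell import arm, vision, order
def snap(n,f):
    im,d=vision.get_image(n); c=vision.get_calibration(n)
    cv2.imwrite(f'pics/{f}.png',im[:,:,::-1]); np.savez(f'pics/{f}.npz',im=im,d=d,**{k:np.array(c[k]) for k in 'KDRt'})
def load(f): return np.load(f'pics/{f}.npz')
def w(f,u,v,r=1,depth=None):
    z=load(f); d=z['d']; p=d[int(v)-r:int(v)+r+1,int(u)-r:int(u)+r+1]; p=p[p>0]
    dd=depth if depth else np.median(p)
    x=cv2.undistortPoints(np.array([[[u,v]]],float),z['K'],z['D'])[0,0]
    return z['R'].T@(np.array([x[0]*dd,x[1]*dd,dd])-z['t'])
def cloud(f):
    z=load(f); d=z['d']; v,u=np.nonzero(d>0); 
    x=cv2.undistortPoints(np.stack([u,v],1)[:,None].astype(float),z['K'],z['D'])[:,0]
    dd=d[v,u][:,None]; P=(np.hstack([x*dd,dd])-z['t'])@z['R']
    return P,z['im'][v,u],u,v
E
python3 - <<'E'
from h import *
print(arm.observe())
for n in ['side','top','wrist']: snap(n,n+'0'); z=load(n+'0'); print(n,z['K'][0],-z['R'].T@z['t'],z['R'][2])
E
```

```text
pics
{'clock': 0.0, 'joints': array([-1.22060395,  0.43521053,  0.02498894,  1.57410378, -0.01160038,
        1.13397812, -0.07509273]), 'dq': array([ 0.00081609, -0.00010773,  0.00056722, -0.00231218,  0.00062258,
       -0.00080804, -0.00161959]), 'joint_efforts': array([-6.67128552e-05, -6.67845440e+01,  9.84774716e-01, -3.14468157e+01,
       -6.08104491e-02,  4.28172550e-02,  1.59838828e-04]), 'position': array([0.2732733 , 0.56156425, 0.24795027]), 'ee_rot': array([ 2.66265654e+00,  1.66550857e+00, -1.93761884e-03]), 'force': array([-0.64297112, -0.90188398, -0.84908292]), 'ft_torque': array([0.02205115, 0.01464505, 0.00758984]), 'width': 0.9980451929800924}
side [490.78157178   0.         318.85457696] [ 0.09995015 -0.64317285  1.17549316] [ 0.33668443  0.51255048 -0.78989594]
top [385.99055984   0.         314.78858113] [0.47578458 0.01661205 1.01522899] [ 0.07680857 -0.00335088 -0.99704023]
wrist [322.18025697   0.         324.77782769] [0.21100376 0.5925956  0.3821739 ] [ 0.23236891 -0.11495285 -0.96581082]
```

View pics/side0.png

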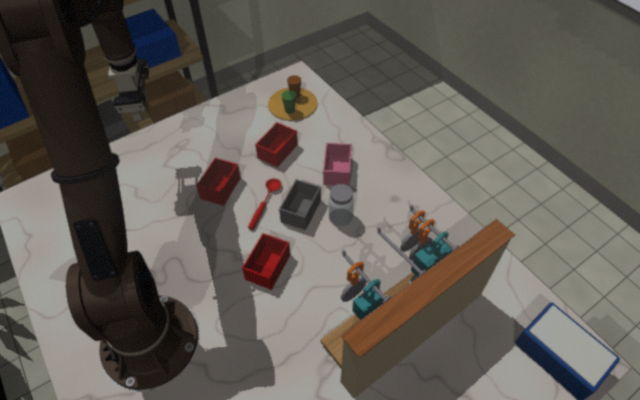

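View pics/top0.png

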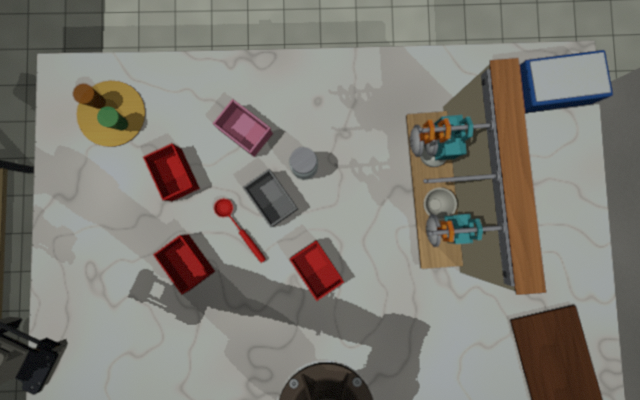

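View pics/wrist0.png

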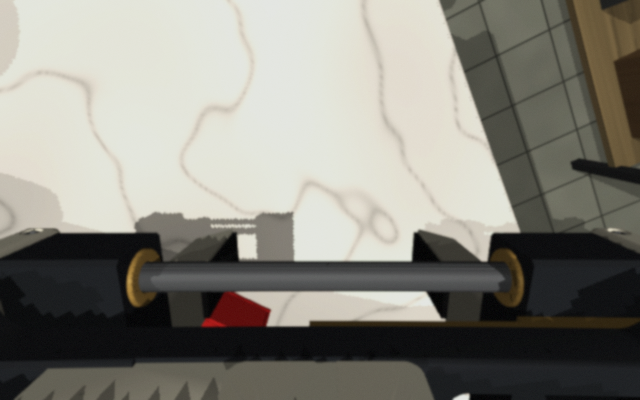

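Run:
```python
from h import *
im=cv2.imread('pics/top0.png')
cv2.imwrite('pics/c1.png',cv2.resize(im[90:260,400:550],None,fx=5,fy=5,interpolation=cv2.INTER_CUBIC)[:, :][:850:, :] [::1][:600*10])
c=cv2.resize(im[105:255,400:550],None,fx=4,fy=4,interpolation=cv2.INTER_CUBIC);cv2.imwrite('pics/c1.png',c)
im=cv2.imread('pics/side0.png')
c=cv2.resize(im[190:330,320:500],None,fx=4,fy=4,interpolation=cv2.INTER_CUBIC);cv2.imwrite('pics/c2.png',c)
P,C,u,v=cloud('top0')
# wall top edge plane, caddy
for n,(a,b) in {'walltop1':(505,80),'walltop2':(530,280),'jar':(303,160),'caddyfloor':(268,198),'shelf':(425,258),'counter':(350,120),'rail1':(488,90),'rail2':(507,270),'spare':(440,180),'spare2':(470,179)}.items(): print(n,w('top0',a,b).round(4))
```

```text
walltop1 [ 0.7425 -0.3576  0.2874]
walltop2 [ 0.3621 -0.3799  0.2869]
jar [0.6257 0.0392 0.117 ]
caddyfloor [0.5461 0.136  0.0057]
shelf [ 0.3826 -0.2604  0.0308]
counter [ 0.7495 -0.0859  0.0021]
rail1 [ 0.728  -0.3299  0.2749]
rail2 [ 0.379  -0.3472  0.2697]
spare [ 0.5537 -0.2279  0.2743]
spare2 [ 0.5546 -0.2874  0.2698]
```

View pics/c1.png

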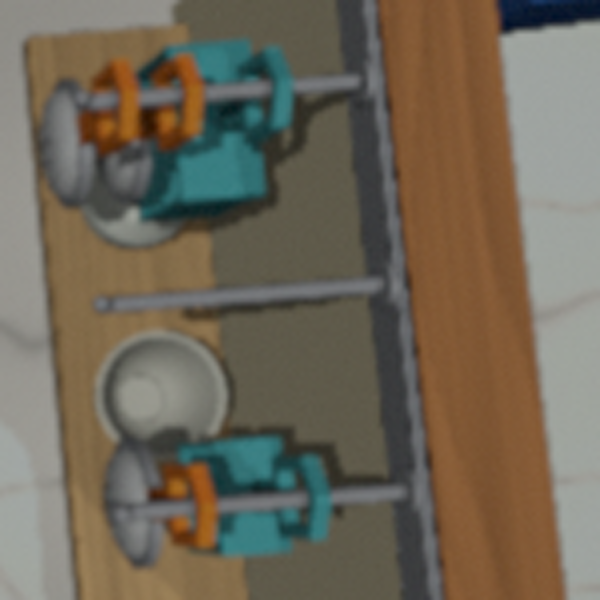

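View pics/c2.png

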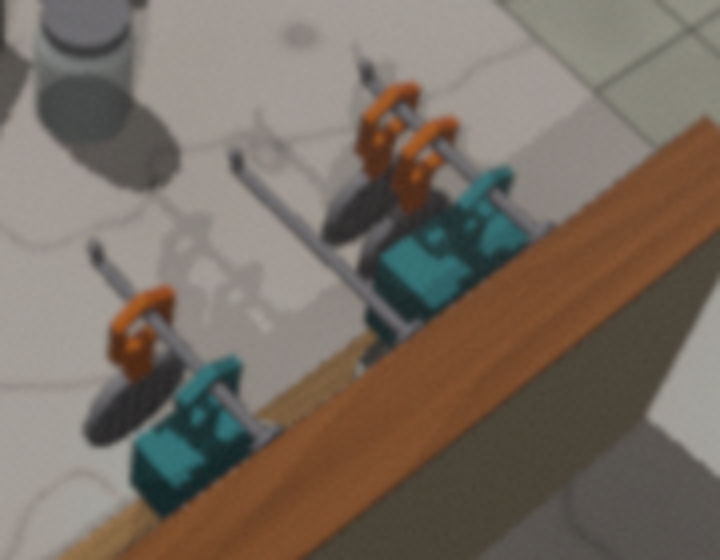

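Run:
```python
from h import *
P,C,u,v=cloud('top0'); C=C.astype(int)
sp=C.max(1)-C.min(1)
def line(m,name):
    p=P[m][:,:2]; 
    for _ in range(4):
        c=p.mean(0); d=np.linalg.svd(p-c)[2][0]; r=(p-c)@np.array([-d[1],d[0]]); p=p[abs(r)<max(2*r.std(),.002)]
    d*=np.sign(d[1]); s=(p-c)@d
    print(name,len(p),'c',c.round(4),'ang',np.degrees(np.arctan2(d[1],d[0])).round(2),'ends',(c+d*s.min()).round(4),(c+d*s.max()).round(4),'z',np.median(P[m][:,2]).round(4))
z=(P[:,2]>.26)&(P[:,2]<.285)&(sp<30)
line(z&(u>424)&(u<494)&(v>170)&(v<188),'spare')
line(z&(u>432)&(u<490)&(v>122)&(v<136),'large')
line(z&(u>430)&(u<500)&(v>224)&(v<236),'small')
for n,b,uu,vv in [('o',0,(418,455),(115,145)),]:
    pass
hsv=cv2.cvtColor(load('top0')['im'],cv2.COLOR_RGB2HSV)[v,u]
org=(hsv[:,0]>6)&(hsv[:,0]<18)&(hsv[:,1]>180); teal=(hsv[:,0]>80)&(hsv[:,0]<100)&(hsv[:,1]>100)
for m,n in((org,'or'),(teal,'teal')):
    q=m&(P[:,2]>.262)&(P[:,2]<.29)&(u>400)
    for lo,hi in((100,160),(200,260)):
        k=q&(v>lo)&(v<hi); print(n,lo,np.c_[P[k],u[k],v[k]][::max(1,k.sum()//25)].round(3))
# caddy rim: dark grey
k=(sp<25)&(P[:,2]>.055)&(P[:,2]<.075)&(u>235)&(u<310)&(v>160)&(v<235)
p=P[k][:,:2].astype(np.float32); print(k.sum()); 
r=cv2.minAreaRect(p*1000); print('caddy',r)
k=(P[:,2]>.11)&(P[:,2]<.125)&(u>280)&(u<330)&(v>140)&(v<185); print('jar',P[k].mean(0))
```

```text
spare 270 c [ 0.5568 -0.2665] ang 93.17 ends [ 0.5603 -0.3302] [ 0.5529 -0.1963] z 0.274
large 186 c [ 0.6568 -0.2788] ang 92.8 ends [ 0.6593 -0.3304] [ 0.6541 -0.2225] z 0.2739
small 235 c [ 0.456  -0.2713] ang 92.91 ends [ 0.4593 -0.3363] [ 0.4525 -0.2025] z 0.2738
or 100 [[ 6.72e-01 -2.11e-01  2.73e-01  4.28e+02  1.20e+02]
 [ 6.73e-01 -2.11e-01  2.64e-01  4.27e+02  1.21e+02]
 [ 6.70e-01 -2.43e-01  2.70e-01  4.44e+02  1.21e+02]
 [ 6.68e-01 -2.12e-01  2.75e-01  4.29e+02  1.22e+02]
 [ 6.66e-01 -2.44e-01  2.77e-01  4.46e+02  1.22e+02]
 [ 6.66e-01 -2.16e-01  2.74e-01  4.31e+02  1.23e+02]
 [ 6.64e-01 -2.48e-01  2.78e-01  4.48e+02  1.23e+02]
 [ 6.63e-01 -2.44e-01  2.73e-01  4.45e+02  1.24e+02]
 [ 6.60e-01 -2.14e-01  2.81e-01  4.31e+02  1.25e+02]
 [ 6.60e-01 -2.12e-01  2.75e-01  4.29e+02  1.26e+02]
 [ 6.57e-01 -2.45e-01  2.80e-01  4.47e+02  1.26e+02]
 [ 6.56e-01 -2.17e-01  2.80e-01  4.33e+02  1.27e+02]
 [ 6.55e-01 -2.16e-01  2.80e-01  4.32e+02  1.28e+02]
 [ 6.52e-01 -2.15e-01  2.80e-01  4.32e+02  1.29e+02]
 [ 6.50e-01 -2.15e-01  2.81e-01  4.32e+02  1.30e+02]
 [ 6.49e-01 -2.13e-01  2.77e-0
[... 4535 characters left out ...]
 4.80e+02  2.31e+02]
 [ 4.52e-01 -2.93e-01  2.78e-01  4.78e+02  2.32e+02]
 [ 4.52e-01 -3.01e-01  2.77e-01  4.82e+02  2.32e+02]
 [ 4.50e-01 -2.99e-01  2.78e-01  4.81e+02  2.33e+02]
 [ 4.48e-01 -2.97e-01  2.77e-01  4.80e+02  2.34e+02]
 [ 4.47e-01 -2.96e-01  2.75e-01  4.79e+02  2.35e+02]
 [ 4.45e-01 -2.94e-01  2.75e-01  4.78e+02  2.36e+02]
 [ 4.42e-01 -2.94e-01  2.62e-01  4.75e+02  2.37e+02]
 [ 4.43e-01 -2.97e-01  2.73e-01  4.79e+02  2.37e+02]
 [ 4.41e-01 -2.93e-01  2.67e-01  4.76e+02  2.38e+02]
 [ 4.41e-01 -2.98e-01  2.74e-01  4.80e+02  2.38e+02]]
380
caddy ((564.182373046875, 96.98827362060547), (121.6961441040039, 152.38235473632812), 33.67879104614258)
jar [0.62763959 0.04057348 0.11592302]
```

Run:
```python
from h import *
im=cv2.imread('pics/top0.png')
cv2.imwrite('pics/c3.png',cv2.resize(im[140:240,200:330],None,fx=6,fy=6,interpolation=cv2.INTER_CUBIC))
for f in('top0','side0'):
    P,C,u,v=cloud(f); C=C.astype(int);sp=C.max(1)-C.min(1)
    k=(sp<30)&(P[:,2]>.045)&(P[:,2]<.072)&(np.hypot(P[:,0]-.548,P[:,1]-.125)<.085)&(np.hypot(P[:,0]-.628,P[:,1]-.04)>.045)
    r=cv2.minAreaRect(P[k][:,:2].astype(np.float32)*1000); print(f,k.sum(),r)
    k=(sp<30)&(P[:,2]>.062)&(P[:,2]<.072)&(np.hypot(P[:,0]-.548,P[:,1]-.125)<.085)&(np.hypot(P[:,0]-.628,P[:,1]-.04)>.045)
    r=cv2.minAreaRect(P[k][:,:2].astype(np.float32)*1000); print(f,k.sum(),r,P[k].mean(0))
```

```text
top0 407 ((544.6746215820312, 126.2623519897461), (121.6961441040039, 82.025390625), 33.67879104614258)
top0 323 ((544.6746215820312, 126.2623519897461), (121.6961441040039, 82.025390625), 33.67879104614258) [0.54413554 0.12682258 0.06549547]
side0 509 ((540.0055541992188, 127.63155364990234), (127.8608627319336, 83.8636245727539), 33.61531448364258)
side0 214 ((539.666015625, 127.10313415527344), (127.16300964355469, 83.36878967285156), 33.98847579956055) [0.53860204 0.12535225 0.06540735]
```

View pics/c3.png

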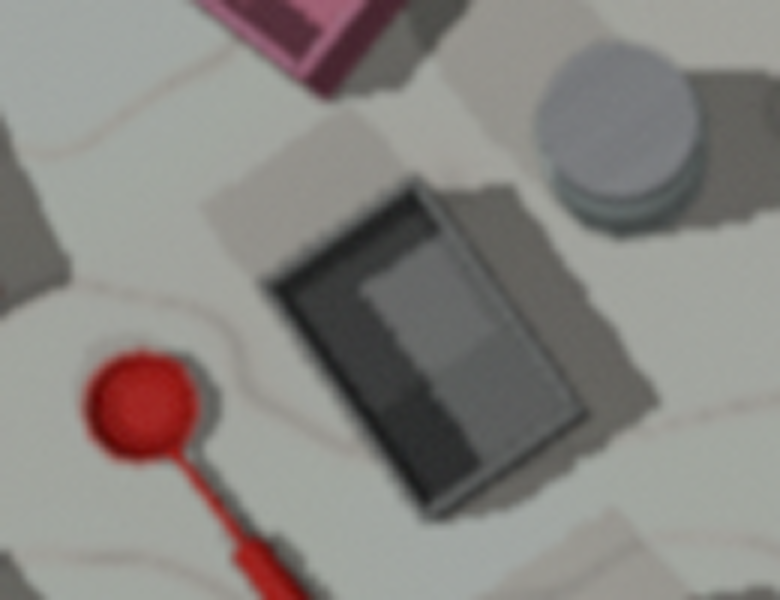

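```bash
cat >> h.py <<'E'
from scipy.spatial.transform import Rotation as Ro
def plan(p,yaw,n,claw=None):
    """rows from the present pose to world p (m), tool down with tool x at yaw(deg)"""
    s=arm.observe(); p0=s['position']; R0=Ro.from_rotvec(s['ee_rot'])
    y=np.radians(yaw); R1=Ro.from_matrix(np.array([[np.cos(y),np.sin(y),0],[np.sin(y),-np.cos(y),0],[0,0,-1]]))
    dv=(R0.inv()*R1).as_rotvec()
    print('at',p0.round(4),'t',round(s['clock'],2),'F',s['force'].round(1),'w',round(s['width'],3),'turn',dv.round(3))
    step=(np.array(p)-p0)/n; R=R0
    for i in range(n):
        print((R.inv().apply(step)*100).round(2).tolist()+(dv/n).round(3).tolist(),end=' ' if (i+1)%5 else '\n')
        R=R*Ro.from_rotvec(dv/n)
    print()
rx=np.array([.9986,.0523]); ry=np.array([-.0523,.9986])
hl=np.array([.6598,-.3355]); hs=np.array([.5605,-.3415])
E
python3 - <<'E'
from h import *
print(hl+ry*.12,hl+ry*.09,hl+ry*.046)
plan((.6505,-.155,.35),3,20)
E
```

```text
[ 0.653524 -0.215668] [ 0.655093 -0.245626] [ 0.6573942 -0.2895644]
at [0.2733 0.5617 0.2481] t 0.15 F [-0.4 -0.1 -0.1] w 1.0 turn [1.000e-03 1.000e-03 1.066e+00]
[-2.4, 3.26, -0.51, 0.0, 0.0, 0.053] [-2.22, 3.39, -0.51, 0.0, 0.0, 0.053] [-2.04, 3.5, -0.51, 0.0, 0.0, 0.053] [-1.85, 3.6, -0.51, 0.0, 0.0, 0.053] [-1.65, 3.7, -0.51, 0.0, 0.0, 0.053]
[-1.45, 3.78, -0.51, 0.0, 0.0, 0.053] [-1.25, 3.85, -0.51, 0.0, 0.0, 0.053] [-1.04, 3.91, -0.51, 0.0, 0.0, 0.053] [-0.83, 3.96, -0.51, 0.0, 0.0, 0.053] [-0.62, 4.0, -0.51, 0.0, 0.0, 0.053]
[-0.41, 4.03, -0.51, 0.0, 0.0, 0.053] [-0.19, 4.04, -0.51, 0.0, 0.0, 0.053] [0.02, 4.05, -0.51, 0.0, 0.0, 0.053] [0.24, 4.04, -0.51, 0.0, 0.0, 0.053] [0.45, 4.02, -0.51, 0.0, 0.0, 0.053]
[0.67, 3.99, -0.51, 0.0, 0.0, 0.053] [0.88, 3.95, -0.51, 0.0, 0.0, 0.053] [1.09, 3.9, -0.51, 0.0, 0.0, 0.053] [1.3, 3.84, -0.51, 0.0, 0.0, 0.053] [1.5, 3.76, -0.51, 0.0, 0.0, 0.053]
```

Call:
apply_moves(
  commands=[
    [-2.4,3.3,-1,0,0,0.05],
    [-2.2,3.4,-1,0,0,0.05],
    [-2.0,3.5,-1,0,0,0.05],
    [-1.9,3.6,-1,0,0,0.05],
    [-1.7,3.7,-1,0,0,0.05],
  ],
  claw=-0.3,
  newtons=20,
)

```text
clock: 0.65
position: [0.3695, 0.3812, 0.2989]
ee_rot: [2.852, 1.318, -0.001]
force: [0.7, 0.1, -0.5]
width: 0.657
```

Call:
apply_moves(
  commands=[
    [-1.5,3.8,-1,0,0,0.05],
    [-1.2,3.8,-1,0,0,0.05],
    [-1.0,3.9,-1,0,0,0.05],
    [-0.8,4,-1,0,0,0.05],
    [-0.6,4,-1,0,0,0.05],
  ],
)

```text
clock: 1.15
position: [0.4685, 0.205, 0.3491]
ee_rot: [-2.994, -0.952, 0.0]
force: [1.3, 0.2, 0.6]
width: 0.652
```

Call:
apply_moves(
  commands=[
    [-0.4,4,0,0,0,0.05],
    [-0.2,4,0,0,0,0.05],
    [0,4,0,0,0,0.05],
    [0.2,4,0,0,0,0.05],
    [0.5,4,0,0,0,0.05],
  ],
)

```text
clock: 1.65
position: [0.5687, 0.0313, 0.3487]
ee_rot: [-3.089, -0.572, 0.0]
force: [1.2, -0.7, 0.0]
width: 0.653
```

Run:
```python
from h import *
plan((.6505,-.155,.35),3,5)
print(arm.observe()['joints'])
```

```text
at [0.5687 0.0313 0.3487] t 1.65 F [ 1.2 -0.7  0. ] w 0.653 turn [-0.     0.     0.314]
[0.19, 4.07, -0.03, -0.0, 0.0, 0.063] [0.45, 4.05, -0.03, -0.0, 0.0, 0.063] [0.7, 4.01, -0.03, -0.0, 0.0, 0.063] [0.95, 3.96, -0.03, -0.0, 0.0, 0.063] [1.2, 3.89, -0.03, -0.0, 0.0, 0.063]

[-0.48996215  0.28457464  0.45625598  1.58167871 -0.12875197  1.30538437
  0.35031273]
```

Call:
apply_moves(
  commands=[
    [0.2,4.1,0,0,0,0.063],
    [0.4,4.1,0,0,0,0.063],
    [0.7,4,0,0,0,0.063],
    [1,4,0,0,0,0.063],
    [1.2,3.9,0,0,0,0.063],
  ],
)

```text
clock: 2.15
position: [0.6512, -0.156, 0.3484]
ee_rot: [-3.14, -0.08, 0.001]
force: [0.6, 1.0, 0.5]
width: 0.65
```

Call:
apply_moves(
  commands=[
    [0,3,0,0,0,0],
    [0,2.0,0,0,0,0],
    [0,1,0,0,0,0],
    [0,0,0,0,0,0],
  ],
)

```text
clock: 2.55
position: [0.6535, -0.216, 0.3484]
ee_rot: [3.14, 0.08, -0.001]
force: [-0.4, 0.5, 0.6]
width: 0.649
```

Run:
```python
from h import *
plan((.6535,-.2157,.257),3,1)
print(arm.observe()['joints'])
snap('wrist','w1'); snap('side','s1'); snap('top','t1')
im=cv2.imread('pics/s1.png');cv2.imwrite('pics/s1c.png',cv2.resize(im[150:330,320:520],None,fx=3.3,fy=3.3))
```

```text
at [ 0.6535 -0.216   0.3484] t 2.55 F [-0.4  0.5  0.6] w 0.649 turn [ 0.     0.001 -0.002]
[0.01, -0.03, 9.14, 0.0, 0.001, -0.002] 
[-0.08834419  0.52597892  0.57503203  1.26886696 -0.27894284  1.4255847
  0.514767  ]
```

View pics/w1.png

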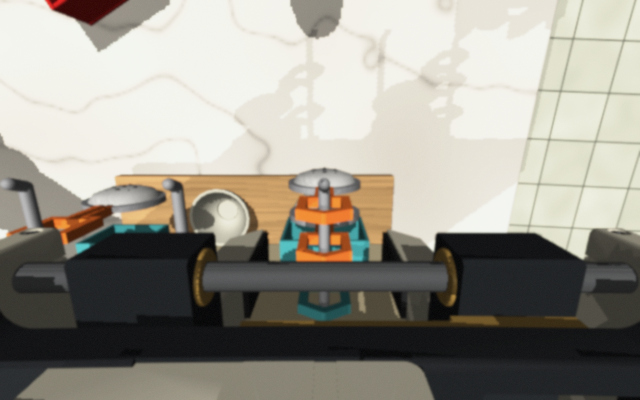

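View pics/s1c.png

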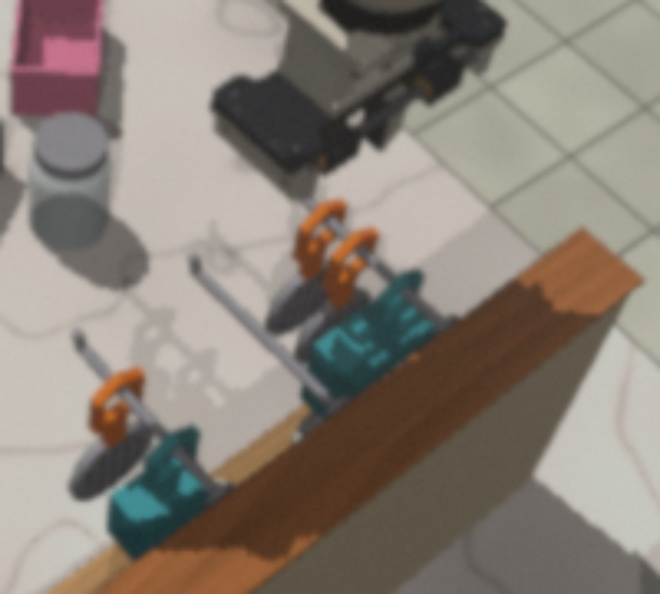

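Run:
```python
from h import *
for f in('w1','t1'):
    P,C,u,v=cloud(f)
    hsv=cv2.cvtColor(load(f)['im'],cv2.COLOR_RGB2HSV)[v,u]
    m=(hsv[:,0]>6)&(hsv[:,0]<18)&(hsv[:,1]>170)&(P[:,2]>.262)&(P[:,2]<.29)&(P[:,0]>.6)
    for lo,hi in((-.228,-.2),(-.26,-.23)):
        k=m&(P[:,1]>lo)&(P[:,1]<hi)
        if k.sum(): print(f,k.sum(),P[k].min(0).round(4),P[k].max(0).round(4),np.median(P[k],0).round(4))
```

```text
w1 768 [ 0.6335 -0.2168  0.2624] [ 0.6728 -0.2069  0.2807] [ 0.6539 -0.2115  0.2737]
w1 615 [ 0.6353 -0.2492  0.2621] [ 0.6739 -0.2386  0.2809] [ 0.6548 -0.2417  0.2724]
t1 90 [ 0.6342 -0.2215  0.2623] [ 0.6729 -0.2106  0.2841] [ 0.651  -0.2145  0.2751]
t1 10 [ 0.6651 -0.2435  0.2646] [ 0.6721 -0.2414  0.2766] [ 0.669  -0.2426  0.2723]
```

Call:
apply_moves(
  commands=[
    [0,0,3,0,0,0],
    [0,0,3,0,0,0],
    [0,0,2,0,0,0],
    [0,0,1.1,0,0,0],
    [0,0,0,0,0,0],
  ],
)

```text
clock: 3.2
position: [0.6537, -0.2129, 0.2565]
ee_rot: [-3.139, -0.086, 0.003]
force: [0.2, -0.7, -0.3]
width: 0.651
```

Call:
apply_moves(
  commands=[
    [0,0,0,0,0,0],
    [0,0,0,0,0,0],
    [0,0,0,0,0,0],
    [0,0,0,0,0,0],
  ],
  claw=1,
  newtons=25,
)

```text
clock: 3.6
position: [0.654, -0.215, 0.2588]
ee_rot: [3.14, 0.083, 0.002]
force: [-2.1, -0.0, 4.3]
width: 0.435
```

Call:
apply_moves(
  commands=[
    [0,0,-0.9,0,0,0],
    [0,0,-0.8,0,0,0],
    [0,0,0,0,0,0],
  ],
)

```text
clock: 3.9
position: [0.6547, -0.215, 0.2765]
ee_rot: [3.14, 0.083, 0.004]
force: [-0.4, -0.3, 0.0]
width: 0.434
```

Run:
```python
from h import *
p=hl+ry*.18; plan((*p,.2745),3,3)
snap('wrist','w2')
```

```text
at [ 0.6547 -0.215   0.2765] t 3.9 F [-0.4 -0.3  0. ] w 0.434 turn [ 0.001 -0.002  0.001]
[-0.04, -1.98, 0.06, 0.0, -0.001, 0.0] [-0.04, -1.98, 0.06, 0.0, -0.001, 0.0] [-0.04, -1.98, 0.07, 0.0, -0.001, 0.0]
```

View pics/w2.png

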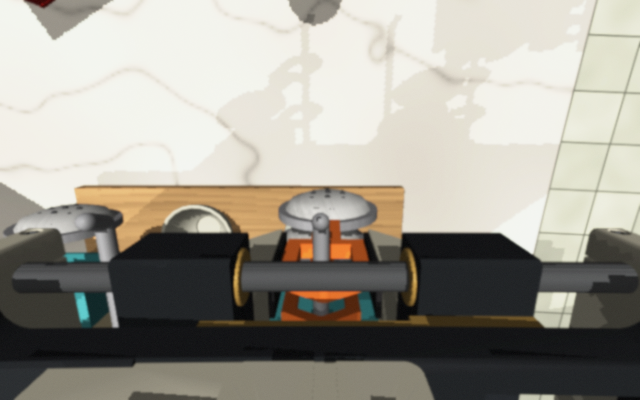

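Call:
apply_moves(
  commands=[
    [0,-1.5,0,0,0,0],
    [0,-2,0,0,0,0],
    [0,-2,0,0,0,0],
    [0,-1,0,0,0,0],
    [0,0,0,0,0,0],
  ],
)

```text
clock: 4.45
position: [0.6508, -0.1467, 0.2744]
ee_rot: [-3.139, -0.089, 0.001]
force: [-0.1, -0.4, -1.2]
width: 0.432
```

Run:
```python
from h import *
p=hs+ry*.185; plan((*p,.275),3,4)
snap('side','s3');snap('top','t3')
im=cv2.imread('pics/s3.png');a=cv2.resize(im[170:330,320:480],None,fx=2.5,fy=2.5)
im=cv2.imread('pics/t3.png');b=cv2.resize(im[100:260,390:550],None,fx=2.5,fy=2.5)
cv2.imwrite('pics/s3c.png',np.hstack([a,b]))
```

```text
at [ 0.6508 -0.1467  0.2744] t 4.45 F [-0.1 -0.4 -1.2] w 0.432 turn [-0.001  0.     0.004]
[-2.51, 0.11, -0.02, -0.0, 0.0, 0.001] [-2.51, 0.11, -0.02, -0.0, 0.0, 0.001] [-2.51, 0.11, -0.02, -0.0, 0.0, 0.001] [-2.51, 0.12, -0.02, -0.0, 0.0, 0.001]
```

View pics/s3c.png

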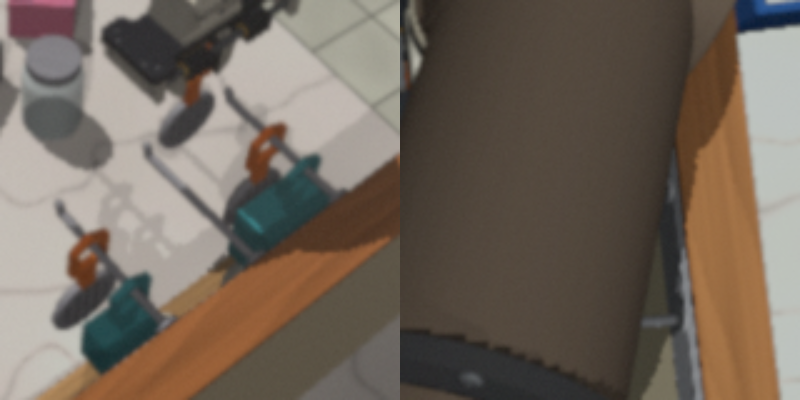

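Call:
apply_moves(
  commands=[
    [-2,0,0,0,0,0],
    [-3,0.1,0,0,0,0],
    [-3,0.1,0,0,0,0],
    [-2,0,0,0,0,0],
    [0,0,0,0,0,0],
  ],
)

```text
clock: 5.05
position: [0.548, -0.1594, 0.2752]
ee_rot: [-3.141, -0.076, 0.001]
force: [-0.4, 0.5, -0.9]
width: 0.435
```

Run:
```python
from h import *
print(arm.observe()['position'],hs+ry*.187)
snap('wrist','w3')
p=hs+ry*.058; plan((*p,.275),3,6)
```

```text
[ 0.5479805  -0.1594026   0.27522027] [ 0.5507199 -0.1547618]
at [ 0.5497 -0.1586  0.2753] t 5.1 F [ 0.   0.1 -0.9] w 0.431 turn [ 0.    -0.001 -0.002]
[0.02, 2.09, 0.0, 0.0, -0.0, -0.0] [0.02, 2.09, 0.0, 0.0, -0.0, -0.0] [0.02, 2.09, 0.0, 0.0, -0.0, -0.0] [0.02, 2.09, 0.0, 0.0, -0.0, -0.0] [0.02, 2.09, 0.0, 0.0, -0.0, -0.0]
[0.02, 2.09, 0.0, 0.0, -0.0, -0.0]
```

View pics/w3.png

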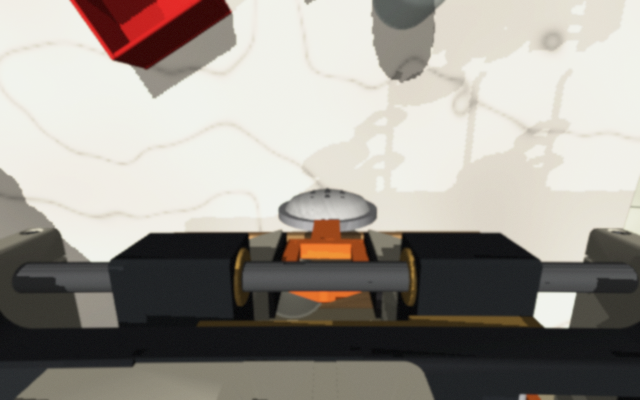

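Call:
apply_moves(
  commands=[
    [0,1.5,0,0,0,0],
    [0,2,0,0,0,0],
    [0,2,0,0,0,0],
    [0,2,0,0,0,0],
    [0,0,0,0,0,0],
  ],
)

```text
clock: 5.6
position: [0.5546, -0.237, 0.2746]
ee_rot: [3.137, 0.076, -0.0]
force: [-0.7, -0.1, -0.9]
width: 0.439
```

Run:
```python
from h import *
p=hs+ry*.058; plan((*p,.275),3,3)
snap('side','s4');snap('wrist','w4')
im=cv2.imread('pics/s4.png');a=cv2.resize(im[170:330,320:480],None,fx=2.5,fy=2.5)
im=cv2.imread('pics/w4.png');b=cv2.resize(im[130:330,220:420],None,fx=2,fy=2)
cv2.imwrite('pics/s4c.png',np.hstack([a,b]))
```

```text
at [ 0.5546 -0.237   0.2746] t 5.6 F [-0.7 -0.1 -0.9] w 0.439 turn [ 0.003  0.    -0.004]
[0.02, 1.56, -0.01, 0.001, 0.0, -0.001] [0.02, 1.56, -0.01, 0.001, 0.0, -0.001] [0.02, 1.56, -0.01, 0.001, 0.0, -0.001]
```

View pics/s4c.png

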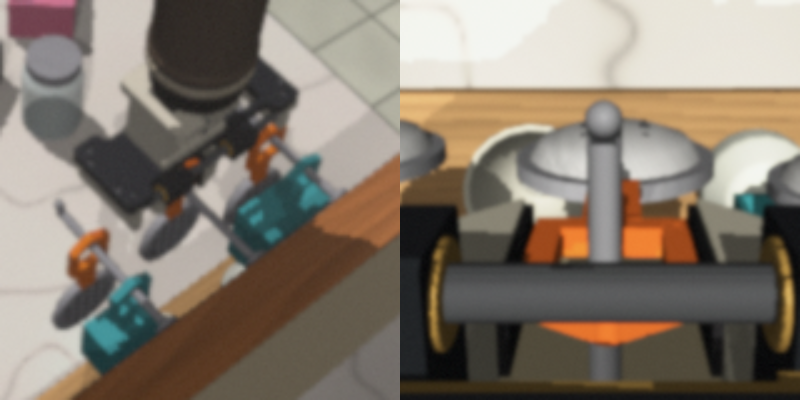

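Call:
apply_moves(
  commands=[
    [0,2,0,0,0,0],
    [0,1.7,0,0,0,0],
    [0,1,0,0,0,0],
    [0,0,0,0,0,0],
  ],
)

```text
clock: 6.1
position: [0.5572, -0.28, 0.2746]
ee_rot: [3.14, 0.081, -0.0]
force: [0.6, 0.6, -1.3]
width: 0.433
```

Call:
apply_moves(
  commands=[
    [0,0,0.8,0,0,0],
    [0,0,0.6,0,0,0],
    [0,0,0.2,0,0,0],
    [0,0,0,0,0,0],
  ],
)

```text
clock: 6.5
position: [0.5572, -0.2775, 0.2588]
ee_rot: [-3.139, -0.085, 0.0]
force: [-2.6, 2.4, 5.0]
width: 0.433
```

Call:
apply_moves(
  commands=[
    [0,0,0,0,0,0],
    [0,0,0,0,0,0],
    [0,0,0,0,0,0],
  ],
  claw=-0.3,
)

```text
clock: 6.8
position: [0.5573, -0.2784, 0.2585]
ee_rot: [-3.14, -0.084, 0.0]
force: [0.2, 0.4, 0.4]
width: 0.63
```

Call:
apply_moves(
  commands=[
    [0,0,-1.5,0,0,0],
    [0,0,-2.5,0,0,0],
    [0,0,-3,0,0,0],
    [0,0,-2,0,0,0],
    [0,0,0,0,0,0],
  ],
)

```text
clock: 7.3
position: [0.5582, -0.2796, 0.3517]
ee_rot: [3.138, 0.083, 0.007]
force: [-0.0, 0.4, -0.3]
width: 0.649
```

Run:
```python
from h import *
p=hl+ry*.09; plan((*p,.345),3,4)
snap('side','s5');snap('wrist','w5')
im=cv2.imread('pics/s5.png');a=cv2.resize(im[170:330,320:480],None,fx=2.5,fy=2.5)
im=cv2.imread('pics/w5.png');b=cv2.resize(im[130:330,220:420],None,fx=2,fy=2)
cv2.imwrite('pics/s5c.png',np.hstack([a,b]))
```

```text
at [ 0.5582 -0.2796  0.3517] t 7.3 F [-0.   0.4 -0.3] w 0.649 turn [ 0.002 -0.004  0.001]
[2.46, -0.72, 0.18, 0.001, -0.001, 0.0] [2.46, -0.72, 0.17, 0.001, -0.001, 0.0] [2.46, -0.72, 0.17, 0.001, -0.001, 0.0] [2.46, -0.72, 0.17, 0.001, -0.001, 0.0]
```

View pics/s5c.png

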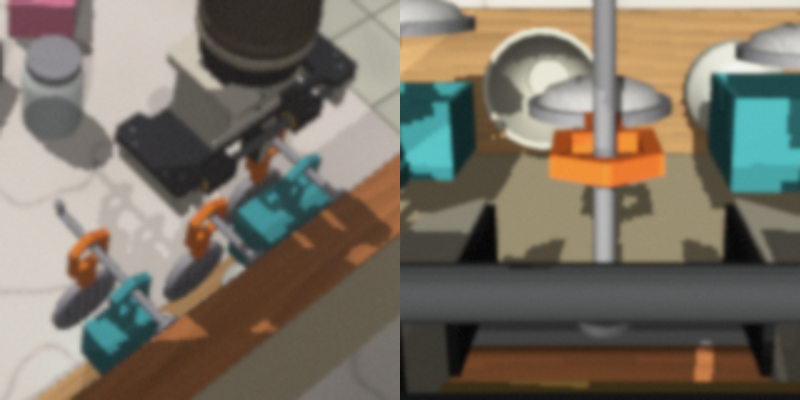

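a hangs on the spare hook. On to b.

Call:
apply_moves(
  commands=[
    [2,-0.7,0,0,0,0],
    [3,-0.7,0,0,0,0],
    [3,-0.7,0,0,0,0],
    [1.8,-0.8,0.2,0,0,0],
    [0,0,0,0,0,0],
  ],
)

```text
clock: 7.9
position: [0.6556, -0.2416, 0.3434]
ee_rot: [-3.138, -0.089, 0.005]
force: [0.1, -0.2, -0.2]
width: 0.653
```

Run:
```python
from h import *
p=hl+ry*.09; snap('wrist','w6');plan((*p,.257),3,1)
f='w6'
P,C,u,v=cloud(f)
hsv=cv2.cvtColor(load(f)['im'],cv2.COLOR_RGB2HSV)[v,u]
for x0,x1 in((.5,.6),(.6,.7)):
    k=(hsv[:,0]>6)&(hsv[:,0]<18)&(hsv[:,1]>170)&(P[:,2]>.262)&(P[:,2]<.29)&(P[:,0]>x0)&(P[:,0]<x1)&(P[:,1]>-.32)
    if k.sum():print(f,k.sum(),P[k].min(0).round(4),P[k].max(0).round(4),np.median(P[k],0).round(4))
im=cv2.imread('pics/w6.png');cv2.imwrite('pics/w6c.png',cv2.resize(im[130:330,150:500],None,fx=2,fy=2))
```

```text
at [ 0.654  -0.2433  0.3441] t 7.95 F [ 0.2 -0.3  0.3] w 0.652 turn [-0.001  0.003  0.003]
[0.13, 0.25, 8.71, -0.001, 0.003, 0.003] 
w6 757 [ 0.6335 -0.2516  0.2621] [ 0.6716 -0.2426  0.2814] [ 0.6531 -0.2461  0.2742]
```

View pics/w6c.png

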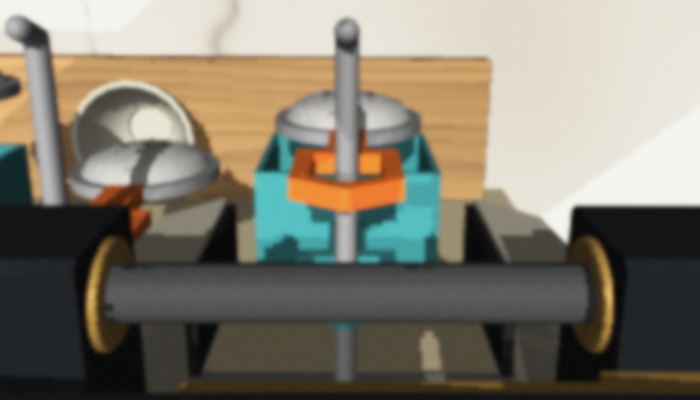

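Call:
apply_moves(
  commands=[
    [0,0.3,2.5,0,0,0],
    [0,0,3,0,0,0],
    [0,0,2,0,0,0],
    [0,0,1,0,0,0],
    [0,0,0,0,0,0],
  ],
)

```text
clock: 8.45
position: [0.6523, -0.2479, 0.2603]
ee_rot: [-3.14, -0.081, 0.004]
force: [-0.2, -0.1, -0.0]
width: 0.65
```

Call:
apply_moves(
  commands=[
    [0,0,0,0,0,0],
    [0,0,0,0,0,0],
    [0,0,0,0,0,0],
    [0,0,0,0,0,0],
  ],
  claw=1,
)

```text
clock: 8.85
position: [0.6542, -0.248, 0.2628]
ee_rot: [3.14, 0.083, 0.003]
force: [0.3, 0.2, 3.6]
width: 0.431
```

Call:
apply_moves(
  commands=[
    [0,0,-0.9,0,0,0],
    [0,0,-0.8,0,0,0],
    [0,0,0,0,0,0],
  ],
)

```text
clock: 9.15
position: [0.6542, -0.2481, 0.2805]
ee_rot: [3.14, 0.083, 0.003]
force: [-0.3, -0.0, -0.6]
width: 0.435
```

Run:
```python
from h import *
p=hl+ry*.187; plan((*p,.275),3,5)
snap('wrist','w7')
im=cv2.imread('pics/w7.png');cv2.imwrite('pics/w7c.png',cv2.resize(im[130:330,150:500],None,fx=2,fy=2))
```

```text
at [ 0.6542 -0.2481  0.2805] t 9.15 F [-0.3 -0.  -0.6] w 0.435 turn [ 0.001 -0.002  0.001]
[0.02, -1.99, 0.11, 0.0, -0.0, 0.0] [0.02, -1.99, 0.11, 0.0, -0.0, 0.0] [0.02, -1.99, 0.11, 0.0, -0.0, 0.0] [0.02, -1.99, 0.11, 0.0, -0.0, 0.0] [0.02, -1.99, 0.11, 0.0, -0.0, 0.0]
```

View pics/w7c.png

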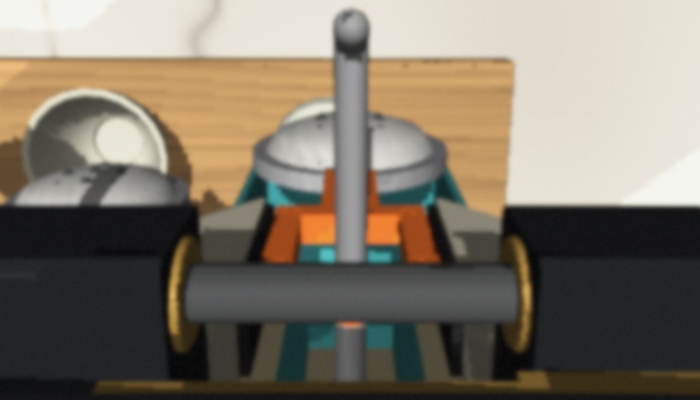

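Call:
apply_moves(
  commands=[
    [0,-1.5,0,0,0,0],
    [0,-2,0,0,0,0],
    [0,-2,0,0,0,0],
    [0,-2,0,0,0,0],
    [0,-2.4,0,0,0,0],
  ],
)

```text
clock: 9.7
position: [0.648, -0.1471, 0.2783]
ee_rot: [-3.14, -0.083, 0.001]
force: [-0.5, -0.2, -0.5]
width: 0.437
```

Call:
apply_moves(
  commands=[
    [0,0,0,0,0,0],
    [-2,0,0,0,0,0],
    [-3,0,0,0,0,0],
    [-3,0,0,0,0,0],
    [-1.8,0,0,0,0,0],
  ],
)

```text
clock: 10.2
position: [0.5482, -0.1541, 0.2784]
ee_rot: [-3.14, -0.082, 0.002]
force: [-0.3, 0.4, 0.0]
width: 0.431
```

Run:
```python
from h import *
print(hs+ry*.187)
snap('wrist','w8'); snap('side','s8')
p=hs+ry*.105; plan((*p,.2805),3,4)
im=cv2.imread('pics/s8.png');a=cv2.resize(im[170:330,320:480],None,fx=2.5,fy=2.5)
im=cv2.imread('pics/w8.png');b=cv2.resize(im[130:330,220:420],None,fx=2,fy=2)
cv2.imwrite('pics/s8c.png',np.hstack([a,b]))
```

```text
[ 0.5507199 -0.1547618]
at [ 0.5481 -0.1543  0.2789] t 10.3 F [-0.4  0.1 -0.3] w 0.434 turn [-0.001  0.001 -0.001]
[0.07, 2.07, -0.04, -0.0, 0.0, -0.0] [0.07, 2.07, -0.04, -0.0, 0.0, -0.0] [0.07, 2.07, -0.04, -0.0, 0.0, -0.0] [0.07, 2.07, -0.04, -0.0, 0.0, -0.0]
```

View pics/s8c.png

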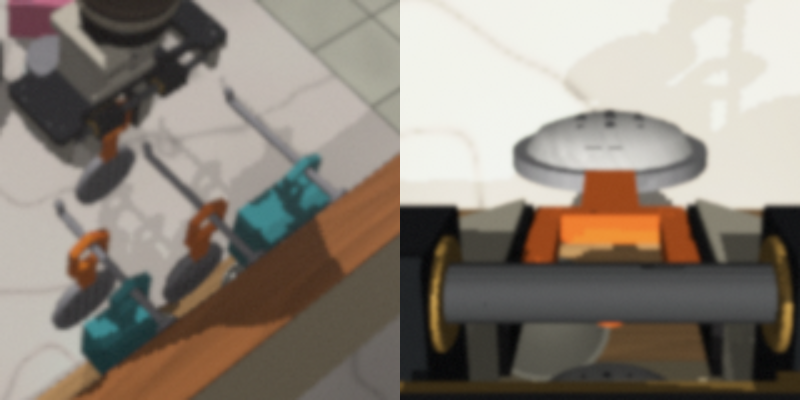

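Call:
apply_moves(
  commands=[
    [0.2,1.5,0,0,0,0],
    [0,2,0,0,0,0],
    [0,2,0,0,0,0],
    [0,1.7,0,0,0,0],
    [0,1,0,0,0,0],
  ],
)

```text
clock: 10.8
position: [0.5575, -0.2383, 0.2784]
ee_rot: [3.139, 0.081, -0.0]
force: [0.4, 0.5, -0.9]
width: 0.434
```

Call:
apply_moves(
  commands=[
    [0,0,0,0,0,0],
    [0,0,0.8,0,0,0],
    [0,0,0.6,0,0,0],
    [0,0,0.2,0,0,0],
    [0,0,0,0,0,0],
  ],
)

```text
clock: 11.3
position: [0.5575, -0.2349, 0.2641]
ee_rot: [-3.14, -0.085, -0.003]
force: [-3.8, 2.1, 14.8]
width: 0.434
```

Run:
```python
from h import *
snap('wrist','w9'); snap('side','s9')
p=hs+ry*.105; plan((*p,.262),3,1)
im=cv2.imread('pics/s9.png');a=cv2.resize(im[170:330,320:480],None,fx=2.5,fy=2.5)
im=cv2.imread('pics/w9.png');b=cv2.resize(im[130:330,220:420],None,fx=2,fy=2)
cv2.imwrite('pics/s9c.png',np.hstack([a,b]))
```

```text
at [ 0.5575 -0.2348  0.2641] t 11.4 F [-3.8  2.7 15.3] w 0.432 turn [-0.001 -0.002  0.002]
[-0.26, 0.17, 0.21, -0.001, -0.002, 0.002]
```

View pics/s9c.png

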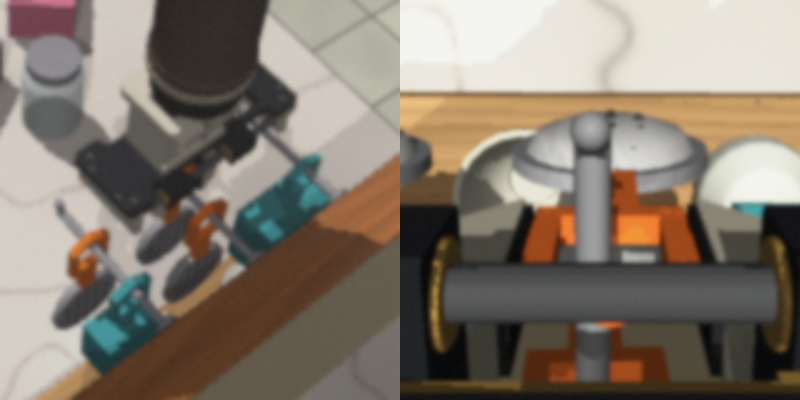

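Call:
apply_moves(
  commands=[
    [-0.1,0,-0.15,0,0,0],
    [-0.15,0,0,0,0,0],
    [0,0,0,0,0,0],
  ],
)

```text
clock: 11.7
position: [0.5542, -0.2352, 0.2636]
ee_rot: [-3.14, -0.084, 0.001]
force: [0.3, -0.6, -1.2]
width: 0.434
```

Call:
apply_moves(
  commands=[
    [0,0,0,0,0,0],
    [0,0,0,0,0,0],
    [0,0,0,0,0,0],
  ],
  claw=-0.3,
)

```text
clock: 12.0
position: [0.5545, -0.2359, 0.2641]
ee_rot: [-3.14, -0.083, 0.0]
force: [0.6, -0.4, -1.2]
width: 0.634
```

Call:
apply_moves(
  commands=[
    [0,0,-1.5,0,0,0],
    [0,0,-2.5,0,0,0],
    [0,0,-3,0,0,0],
    [0,0,-2,0,0,0],
    [0,0,0,0,0,0],
  ],
)

```text
clock: 12.5
position: [0.5555, -0.2368, 0.3572]
ee_rot: [3.139, 0.083, 0.007]
force: [0.1, -0.7, -0.4]
width: 0.651
```

Run:
```python
from h import *
snap('wrist','w10'); snap('side','s10')
p=hl+ry*.046; plan((*p,.35),3,4)
im=cv2.imread('pics/s10.png');a=cv2.resize(im[170:330,320:480],None,fx=2.5,fy=2.5)
im=cv2.imread('pics/w10.png');b=cv2.resize(im[130:330,220:420],None,fx=2,fy=2)
cv2.imwrite('pics/s10c.png',np.hstack([a,b]))
```

```text
at [ 0.5545 -0.2359  0.3541] t 12.6 F [ 0.3 -0.4 -1.1] w 0.651 turn [-0.    -0.     0.001]
[2.5, 1.48, 0.1, -0.0, -0.0, 0.0] [2.5, 1.48, 0.1, -0.0, -0.0, 0.0] [2.5, 1.48, 0.1, -0.0, -0.0, 0.0] [2.5, 1.47, 0.1, -0.0, -0.0, 0.0]
```

View pics/s10c.png

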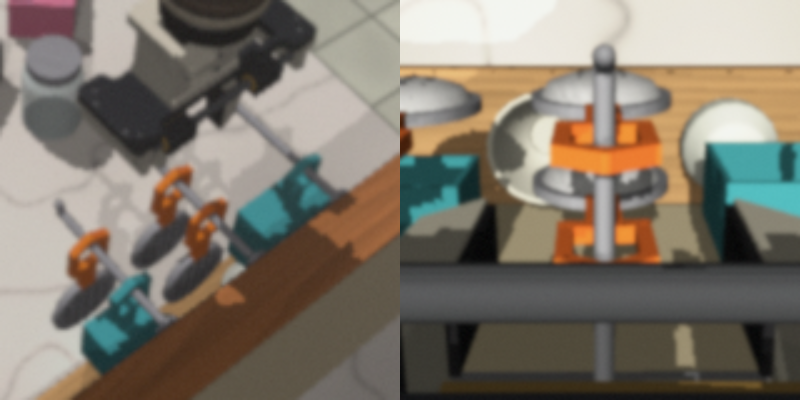

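Call:
apply_moves(
  commands=[
    [2,1.2,0,0,0,0],
    [3,1.8,0,0,0,0],
    [3,1.8,0,0,0,0],
    [2,1.2,0.2,0,0,0],
    [0,0,0,0,0,0],
  ],
)

```text
clock: 13.1
position: [0.6587, -0.2912, 0.3484]
ee_rot: [-3.14, -0.083, 0.006]
force: [-0.3, -0.1, -0.6]
width: 0.648
```

Run:
```python
from h import *
p=hl+ry*.046; snap('wrist','w11');plan((*p,.259),3,1)
f='w11'
P,C,u,v=cloud(f)
hsv=cv2.cvtColor(load(f)['im'],cv2.COLOR_RGB2HSV)[v,u]
k=(hsv[:,0]>80)&(hsv[:,0]<100)&(hsv[:,1]>100)&(P[:,2]>.262)&(P[:,2]<.29)&(P[:,0]>.6)
if k.sum():print(f,k.sum(),P[k].min(0).round(4),P[k].max(0).round(4),np.median(P[k],0).round(4))
im=cv2.imread('pics/w11.png');cv2.imwrite('pics/w11c.png',cv2.resize(im[130:330,150:500],None,fx=2,fy=2))
```

```text
at [ 0.6576 -0.2909  0.3492] t 13.15 F [-0.2 -0.2 -0.1] w 0.649 turn [-0.001  0.004  0.   ]
[0.02, -0.12, 9.02, -0.001, 0.004, 0.0] 
w11 822 [ 0.6351 -0.2935  0.262 ] [ 0.675  -0.2561  0.2813] [ 0.6553 -0.2872  0.274 ]
```

View pics/w11c.png

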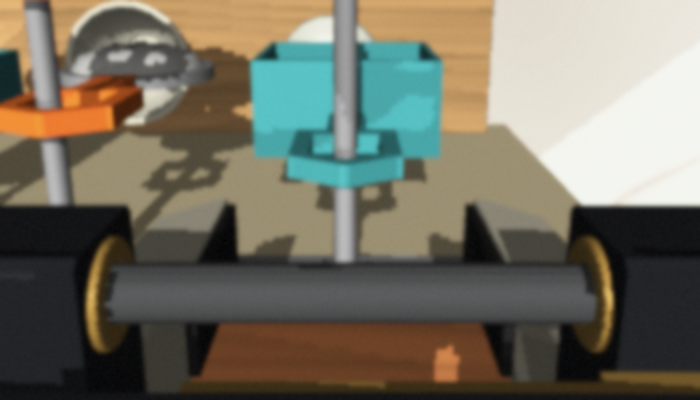

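Call:
apply_moves(
  commands=[
    [0,-0.1,2.5,0,0,0],
    [0,0,3,0,0,0],
    [0,0,2,0,0,0],
    [0,0,1.5,0,0,0],
    [0,0,0,0,0,0],
  ],
)

```text
clock: 13.65
position: [0.6561, -0.2885, 0.26]
ee_rot: [-3.138, -0.083, 0.005]
force: [0.1, 0.2, -0.4]
width: 0.65
```

Call:
apply_moves(
  commands=[
    [0,0,0,0,0,0],
    [0,0,0,0,0,0],
    [0,0,0,0,0,0],
    [0,0,0,0,0,0],
  ],
  claw=1,
)

```text
clock: 14.05
position: [0.6574, -0.29, 0.2634]
ee_rot: [3.14, 0.083, 0.002]
force: [-1.9, 0.7, 5.0]
width: 0.43
```

Call:
apply_moves(
  commands=[
    [0,0,-0.9,0,0,0],
    [0,0,-0.9,0,0,0],
    [0,0,0,0,0,0],
  ],
)

```text
clock: 14.35
position: [0.6581, -0.29, 0.2823]
ee_rot: [3.139, 0.083, 0.004]
force: [0.3, -0.6, -1.1]
width: 0.434
```

Run:
```python
from h import *
p=hl+ry*.20; plan((*p,.276),3,6)
snap('wrist','w12')
im=cv2.imread('pics/w12.png');cv2.imwrite('pics/w12c.png',cv2.resize(im[130:330,150:500],None,fx=2,fy=2))
```

```text
at [ 0.6581 -0.29    0.2823] t 14.35 F [ 0.3 -0.6 -1.1] w 0.434 turn [ 0.001 -0.003  0.001]
[-0.01, -2.57, 0.1, 0.0, -0.0, 0.0] [-0.01, -2.57, 0.1, 0.0, -0.0, 0.0] [-0.01, -2.57, 0.1, 0.0, -0.0, 0.0] [-0.01, -2.57, 0.1, 0.0, -0.0, 0.0] [-0.01, -2.57, 0.1, 0.0, -0.0, 0.0]
[-0.01, -2.57, 0.1, 0.0, -0.0, 0.0]
```

View pics/w12c.png

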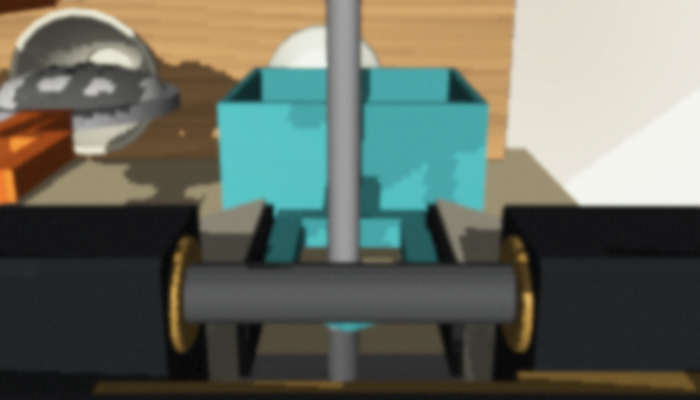

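Call:
apply_moves(
  commands=[
    [0,-1.5,0.1,0,0,0],
    [0,-2.5,0,0,0,0],
    [0,-3,0,0,0,0],
    [0,-3,0,0,0,0],
    [0,-3,0,0,0,0],
  ],
)

```text
clock: 14.9
position: [0.6502, -0.157, 0.2786]
ee_rot: [-3.14, -0.084, 0.001]
force: [0.7, 0.5, -0.6]
width: 0.435
```

Call:
apply_moves(
  commands=[
    [0,-2.5,0,0,0,0],
    [0,0,0,0,0,0],
  ],
)

```text
clock: 15.1
position: [0.6496, -0.1278, 0.2784]
ee_rot: [-3.136, -0.094, 0.001]
force: [0.9, 0.5, -1.6]
width: 0.436
```

Run:
```python
from h import *
print('rail y',(arm.observe()['position'][:2]-hl)@ry)
plan((.5478,.1217,.30),33.7,10)
snap('side','s13');snap('wrist','w13')
im=cv2.imread('pics/s13.png');a=cv2.resize(im[170:330,320:480],None,fx=2.5,fy=2.5)
im=cv2.imread('pics/w13.png');b=cv2.resize(im[130:330,220:420],None,fx=2,fy=2)
cv2.imwrite('pics/s13c.png',np.hstack([a,b]))
```

```text
rail y 0.2079302940481382
at [ 0.6496 -0.1278  0.2784] t 15.1 F [ 0.9  0.5 -1.6] w 0.436 turn [-0.004 -0.    -0.528]
[-0.87, -2.55, -0.21, -0.0, -0.0, -0.053] [-0.73, -2.59, -0.21, -0.0, -0.0, -0.053] [-0.59, -2.63, -0.21, -0.0, -0.0, -0.053] [-0.45, -2.66, -0.21, -0.0, -0.0, -0.053] [-0.31, -2.68, -0.21, -0.0, -0.0, -0.053]
[-0.17, -2.69, -0.21, -0.0, -0.0, -0.053] [-0.03, -2.69, -0.21, -0.0, -0.0, -0.053] [0.11, -2.69, -0.21, -0.0, -0.0, -0.053] [0.26, -2.68, -0.21, -0.0, -0.0, -0.053] [0.4, -2.67, -0.21, -0.0, -0.0, -0.053]
```

View pics/s13c.png

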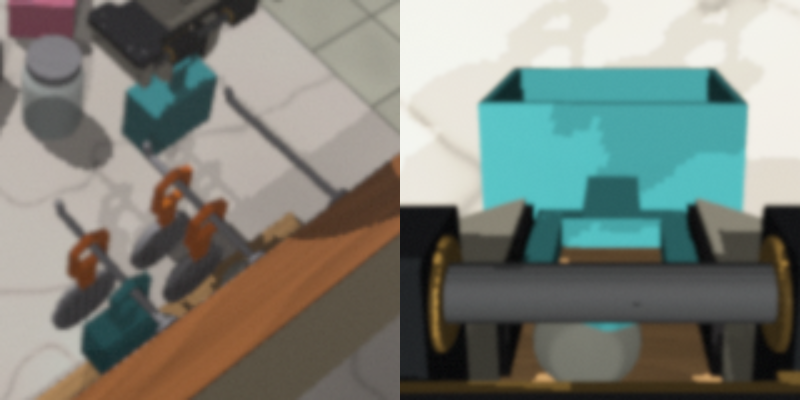

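Call:
apply_moves(
  commands=[
    [-0.9,-2.5,-0.6,0,0,-0.053],
    [-0.7,-2.6,-0.6,0,0,-0.053],
    [-0.6,-2.6,-0.6,0,0,-0.053],
    [-0.5,-2.7,-0.6,0,0,-0.053],
    [-0.3,-2.7,0,0,0,-0.053],
  ],
)

```text
clock: 15.7
position: [0.5984, -0.0102, 0.3039]
ee_rot: [3.101, 0.497, 0.002]
force: [1.4, -0.1, -0.8]
width: 0.431
```

Call:
apply_moves(
  commands=[
    [-0.2,-2.7,0,0,0,-0.053],
    [0,-2.7,0,0,0,-0.053],
    [0.1,-2.7,0,0,0,-0.053],
    [0.3,-2.7,0,0,0,-0.053],
    [0.4,-2.7,0,0,0,-0.053],
  ],
)

```text
clock: 16.2
position: [0.5481, 0.1158, 0.3032]
ee_rot: [3.009, 0.903, 0.0]
force: [-0.4, -0.4, -0.9]
width: 0.434
```

Call:
apply_moves(
  commands=[
    [0,0,0,0,0,0],
    [0,0,0,0,0,0],
  ],
)

```text
clock: 16.4
position: [0.5484, 0.1155, 0.3032]
ee_rot: [3.009, 0.902, -0.0]
force: [0.4, -0.4, -1.6]
width: 0.434
```

Run:
```python
from h import *
plan((.5478,.1217,.2),33.7,1)
snap('side','s14');snap('wrist','w14')
im=cv2.imread('pics/s14.png');a=cv2.resize(im[120:280,220:380],None,fx=2.5,fy=2.5)
im=cv2.imread('pics/w14.png');b=cv2.resize(im[80:330,200:450],None,fx=1.6,fy=1.6)
cv2.imwrite('pics/s14c.png',np.hstack([a,b]))
```

```text
at [0.5484 0.1155 0.3032] t 16.4 F [ 0.4 -0.4 -1.6] w 0.434 turn [ 0.     0.    -0.006]
[0.29, -0.55, 10.32, 0.0, 0.0, -0.006]
```

View pics/s14c.png

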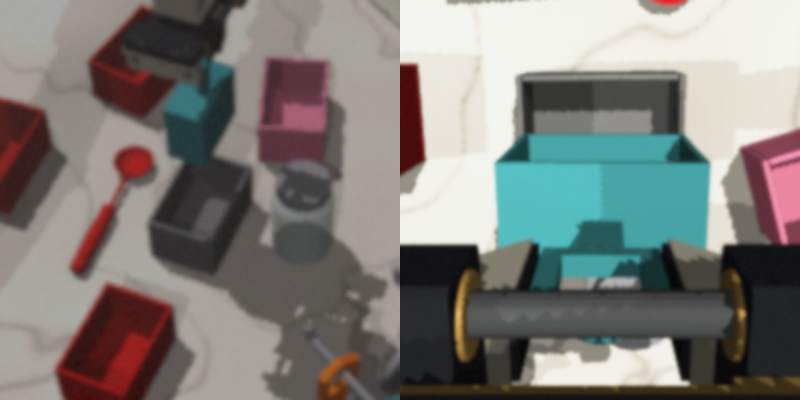

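Call:
apply_moves(
  commands=[
    [0.3,-0.5,1.5,0,0,0],
    [0,0,2.8,0,0,0],
    [0,0,3,0,0,0],
    [0,0,1.8,0,0,0],
    [0,0,0,0,0,0],
  ],
)

```text
clock: 17.0
position: [0.547, 0.12, 0.2099]
ee_rot: [3.009, 0.898, -0.007]
force: [-0.2, -1.1, -1.1]
width: 0.429
```

Run:
```python
from h import *
plan((.5478,.1217,.137),33.7,1)
snap('side','s15');snap('wrist','w15')
im=cv2.imread('pics/s15.png');a=cv2.resize(im[120:280,220:380],None,fx=2.5,fy=2.5)
im=cv2.imread('pics/w15.png');b=cv2.resize(im[80:330,200:450],None,fx=1.6,fy=1.6)
cv2.imwrite('pics/s15c.png',np.hstack([a,b]))
P,C,u,v=cloud('w15')
hsv=cv2.cvtColor(load('w15')['im'],cv2.COLOR_RGB2HSV)[v,u]
k=(hsv[:,0]>80)&(hsv[:,0]<100)&(hsv[:,1]>100)&(P[:,2]>.135)&(P[:,2]<.165)
Q=P[k]; print(k.sum(),Q[:,2].max())
c=np.array([.5447,.1263]);a=np.radians(33.7);ax=np.array([np.cos(a),np.sin(a)]);ay=np.array([-ax[1],ax[0]])
q=np.c_[(Q[:,:2]-c)@ax,(Q[:,:2]-c)@ay]; print('cup in caddy',np.percentile(q,[1,99],axis=0))
```

```text
at [0.547  0.12   0.2099] t 17.0 F [-0.2 -1.1 -1.1] w 0.429 turn [-0.     0.005 -0.008]
[0.19, -0.09, 7.29, -0.0, 0.005, -0.008] 
6774 0.16487527408866734
cup in caddy [[-0.03973102 -0.01247011]
 [ 0.0416913   0.02213385]]
```

View pics/s15c.png

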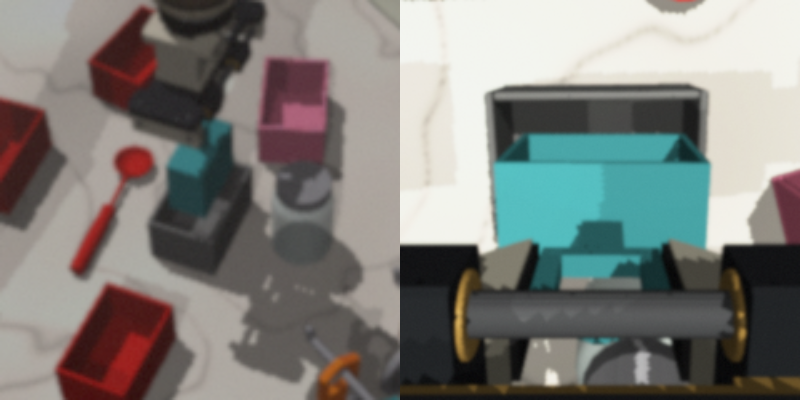

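Call:
apply_moves(
  commands=[
    [0.1,0,1.5,0,0,0],
    [0,0,2,0,0,0],
    [0,0,1.5,0,0,0],
    [0,0,1,0,0,0],
    [0,0,0,0,0,0],
  ],
)

```text
clock: 17.6
position: [0.5491, 0.1222, 0.1521]
ee_rot: [3.009, 0.902, -0.001]
force: [-0.2, 0.5, -1.2]
width: 0.432
```

Call:
apply_moves(
  commands=[
    [0,0,0.4,0,0,0],
    [0,0,0.3,0,0,0],
    [0,0,0.2,0,0,0],
    [0,0,0.1,0,0,0],
    [0,0,0,0,0,0],
  ],
)

```text
clock: 18.1
position: [0.549, 0.1225, 0.1423]
ee_rot: [-3.009, -0.903, -0.0]
force: [0.4, -0.0, -1.5]
width: 0.433
```

Call:
apply_moves(
  commands=[
    [0,0,0.2,0,0,0],
    [0,0,0.2,0,0,0],
    [0,0,0,0,0,0],
  ],
)

```text
clock: 18.4
position: [0.5495, 0.1226, 0.1385]
ee_rot: [-3.009, -0.903, -0.002]
force: [0.6, 0.2, 2.2]
width: 0.433
```

Call:
apply_moves(
  commands=[
    [0,0,0,0,0,0],
    [0,0,0,0,0,0],
    [0,0,0,0,0,0],
    [0,0,0,0,0,0],
  ],
  claw=-0.3,
)

```text
clock: 18.8
position: [0.5489, 0.1224, 0.1382]
ee_rot: [-3.009, -0.903, 0.0]
force: [-0.5, -0.3, -0.1]
width: 0.646
```

Call:
apply_moves(
  commands=[
    [0,0,-1,0,0,0],
    [0,0,-2,0,0,0],
    [0,0,-3,0,0,0],
    [0,0,-3,0,0,0],
    [0,0,-3,0,0,0],
  ],
)

```text
clock: 19.3
position: [0.5489, 0.1222, 0.2602]
ee_rot: [3.009, 0.902, 0.001]
force: [1.1, 0.2, -0.6]
width: 0.65
```

Call:
apply_moves(
  commands=[
    [0,-2,-3,0,0,0],
    [0,-4,-2,0,0,0],
    [0,-4,0,0,0,0],
    [0,-3,0,0,0,0],
    [0,0,0,0,0,0],
  ],
)

```text
clock: 19.8
position: [0.4747, 0.2354, 0.309]
ee_rot: [-3.004, -0.913, 0.0]
force: [-0.7, -1.3, -0.1]
width: 0.648
```

Run:
```python
from h import *
snap('side','s16');snap('top','t16')
print(arm.observe())
P,C,u,v=cloud('top0')
for f in ('side0','s16'):
    P,C,u,v=cloud(f);hsv=cv2.cvtColor(load(f)['im'],cv2.COLOR_RGB2HSV)[v,u]
    for n,k in(('teal',(hsv[:,0]>80)&(hsv[:,0]<100)&(hsv[:,1]>100)),('or',(hsv[:,0]>4)&(hsv[:,0]<18)&(hsv[:,1]>150))):
        for a,b,c,d in((.4,.51,-.33,-.18),(.51,.61,-.26,-.2),(.51,.61,-.32,-.26),(.45,.65,.05,.2)):
            m=k&(P[:,0]>a)&(P[:,0]<b)&(P[:,1]>c)&(P[:,1]<d)&(P[:,2]>.03)&(P[:,2]<.285)
            if m.sum()>15: print(f,n,m.sum(),P[m].mean(0).round(3),P[m][:,2].max().round(3))
```

```text
{'clock': 19.9, 'joints': array([-0.86568412,  0.23291797,  0.39271744,  1.73711257, -0.09517291,
        1.18970038,  0.13725006]), 'dq': array([ 0.02994212,  0.00638179,  0.02925549, -0.00061969,  0.00437044,
       -0.00310376,  0.00532048]), 'joint_efforts': array([ -2.11646296, -48.05221081,   1.83886774, -32.0889473 ,
        -0.34808552,   0.07342116,  -0.17075823]), 'position': array([0.47722344, 0.23118456, 0.30886312]), 'ee_rot': array([3.00843663e+00, 9.04908734e-01, 9.51176472e-04]), 'force': array([ 0.4446641 , -0.9790803 , -0.12971304]), 'ft_torque': array([-0.08040625,  0.02152487,  0.02389175]), 'width': 0.6498596485284961}
side0 teal 547 [ 0.445 -0.298  0.214] 0.282
side0 or 142 [ 0.449 -0.244  0.252] 0.284
s16 teal 561 [ 0.445 -0.298  0.213] 0.284
s16 teal 356 [0.535 0.118 0.078] 0.155
s16 or 175 [ 0.449 -0.243  0.252] 0.283
s16 or 134 [ 0.548 -0.235  0.251] 0.284
s16 or 154 [ 0.549 -0.279  0.252] 0.284
```

View pics/s16.png

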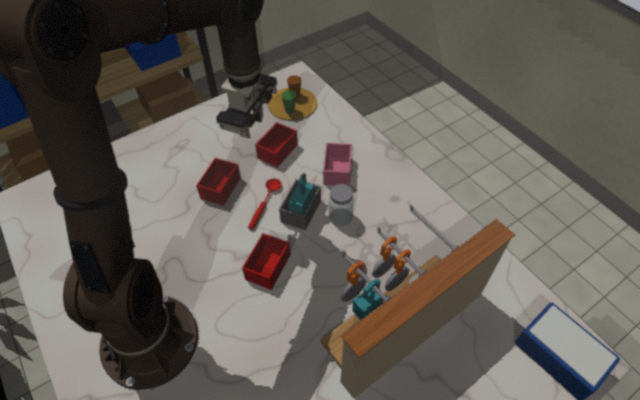

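View pics/t16.png

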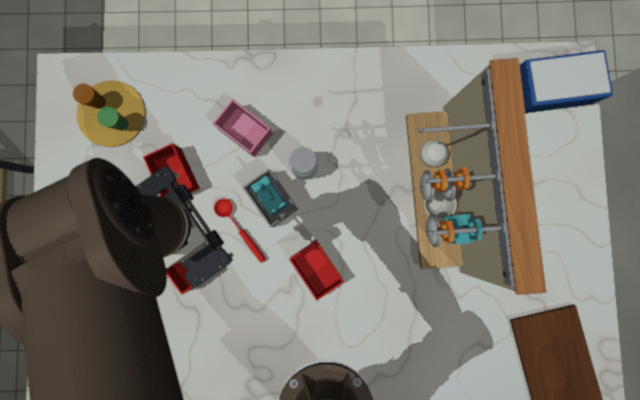

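Call:
apply_moves(
  commands=[
    [0,0,0,0,0,0],
    [0,0,0,0,0,0],
    [0,0,0,0,0,0],
    [0,0,0,0,0,0],
    [0,0,0,0,0,0],
  ],
)

```text
clock: 20.4
position: [0.4776, 0.2307, 0.3082]
ee_rot: [3.009, 0.902, -0.0]
force: [0.4, 0.5, 0.6]
width: 0.647
```

```bash
python3 -c "
from h import *
print(order.sign_off())"
```

```text
the job is handed in; nothing more can be done
None
```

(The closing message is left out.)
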